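# Hold a spice jar down on the push-to-run jar shaker

### The job

The spice has caked: stand the dark-capped spice jar upright in the cup on top of the jar shaker and push it straight down until the sprung cup is about half way through its 20 mm travel (10 mm down), keep it there for two seconds, and finish while still holding it down there. The jar is glass, so grip it lightly (40 N at most); do not push the cup down to its stop, and leave the other things alone.

Things in the scene. Friction and masses are not known exactly. Their poses are not given: they have to be found in the camera images.
- spice_jar: glass spice jar with a wide dark screw cap, the only such jar on the worktop: upright round, 44 mm diameter, 96 mm high with its cap; about 0.1 to 0.2 kg; origin at the centre of its underside, z up along the jar. It starts standing on the worktop.
- shaker: jar shaker fixed to the worktop: squat round grey housing, 124 mm diameter, 70 mm high; origin at the centre of its underside. A black sprung cup, 66 mm across, stands out of the middle of its top and moves straight down only; its open round recess, 54 mm wide and 20 mm deep, takes a jar's foot. At rest the cup's rim is 94 mm and its inner floor 74 mm above the worktop.
- cup_floor (a point): centre of the inner floor of the shaker's cup, moves down with the cup; at rest 74 mm above the worktop; z up
- cup_part (a joint): how far the sprung cup is pushed down, m: 0 at rest (top), 0.020 at its stop. It takes a total load (jar's weight included) of about 3.6 N to start, 6.6 N at half travel (0.010) and 9.6 N at the stop; a jar left standing in it does not push it down, and the cup springs back up when let go.
- lemon: lemon, 71x53x51 mm; a bystander, origin under its centre
- garlic: garlic bulb, 60x60x59 mm; a bystander, origin under its centre
- pepper_mill: turned dark wooden pepper mill, 59x59x190 mm; a bystander, origin under its centre
- mug: two-tone mug with a handle, 86x119x107 mm; a bystander, origin under its centre
Not all that is in view belongs to the job. Leave any green look-alike of the shaker alone.

How it is judged:
By the outcome, as a careful person would: the job done as asked, in the order asked, and still so for the second after the job is handed in, while the arm keeps its last pose, push and grip.
It also fails if it takes over 48 s, if anything falls off the work surface, if the arm or the gripper's body presses on something with over 40 N, if the wrist force passes 120 N, or if a joint passes its speed limit or range.

### The arm

A 7-joint arm with a two-finger parallel gripper is mounted at the origin on the work surface; the furniture and walls round the work are solid. World frame = base frame: x ahead of the robot, y to its left, z up, the work surface at z = 0. Lengths are in m, angles in rad, forces in N, time in s.
With the tool pointing down it reaches from about 0.425 to 0.825 m from the base axis. Payload 3.6 kg.
Tool frame: the origin (TCP) lies midway between the tips of the shut fingers; the grasp point (between the pads) lies manip.tcp_to_grasp behind it (manip.tcp_to_grasp is the distance from the TCP to the grasp point, in m); z points along the fingers, y is the line along which they close (so a half turn about z gives the same grasp; the last joint's range is limited). The gripper opens to 85 mm and grips with 20 to 120 N. Pads are 22 mm wide; open, the fingers measure 114 mm over their backs; the gripper's body (76 mm by 85 mm) begins 54 mm behind the grasp point. The pads swing forward as they close: fully open they stand 13 mm farther back than shut.
Start: joints at [1.089, 0.615, -0.013, 1.423, 0.008, 1.103, -0.04], TCP at [0.286, -0.584, 0.231] pointing down, gripper open.
Joint ranges: [-3.12, 3.12], [-0.3, 2.06], [-1.34, 1.32], [0.26, 2.42], [-1.36, 4.5], [0.01, 1.98], [-2.84, 2.84]. Speed limits (rad/s): [2.79, 2.79, 3.14, 3.14, 3.14, 3.14, 3.14].

### API

Orientations are given as a unit quaternion [x, y, z, w].
In Python, from station import manip gives the robot as it stands. Calls block until the motion is done:
- manip.move_to(position, orientation): joint-space move of the TCP to a pose.
- manip.move_linear(position, rot=None, v=0.15): straight line of the TCP; rot=None keeps the orientation; v is the mean speed in m/s.
- manip.set_joints(angles): joint-space move.
- manip.move_gripper(opening): finger opening in m; the grip force is fixed at half the most; returns when the fingers have stopped.
- manip.dwell(seconds).
- manip.solve_ik(position, orientation): joint angles nearest the present ones, or None.
- manip.sense(): the state.
- manip.camera(name): name is "scene" or "top" or "wrist"; returns a dict with "color" (420x560x3 uint8, red, green, blue), "fovy" (degrees; the focal length in pixels is half the picture's height over the tangent of half this angle, whatever the lens; pixels are square), "cx", "cy" (the principal point, pixels), "dist" ([k1, k2, p1, p2, k3] as OpenCV has them; the pictures are not rectified), "rvec" (rotation vector, rad) and "tvec" (3), from world to camera coordinates, as OpenCV has them. Camera axes: x right, y down, z forward; pixel columns grow to the right and rows downward; lengths in m; the calibration is good to about 2 mm. A picture is of the moment at which its call begins. There is no depth.
A pose or a line that the arm cannot do raises manip.Unreachable and nothing moves.
- manip.hand_in(): hands the job in; it is judged then, once.
The state is a dict: "clock": time; "qpos": joint angles; "dq": joint speeds; "effort": joint torques, N m; "ee_pos": TCP position; "tool_rot": TCP orientation; "wrist_force": force on the tool from outside, world axes, zero at the start; "moment": the same for the moment, N m; "gripper_width": finger opening in m; "finger_force": force on a finger pad.
Only numpy, scipy, OpenCV 4.12 (cv2) and the standard library are available. Lean on these libraries where they do the work, as an engineer would, in place of code of your own. Each camera call takes 0.05 s, during which the arm holds its last target. There are 200 camera calls.

## Working session

There is one attempt and no reset: what is moved stays moved. The work goes in short steps, each a Python script; the robot and the scene stay as the last script left them, time stands still between calls to the robot, and variables do not carry over. Pictures are saved under pics/ and viewed, at most 10 in all, crops included, and the job is handed in when it is done.

```bash
mkdir -p pics; ls; cat > h.py <<'E'
import numpy as np, cv2
from station import manip
def K(c):
    f=c["color"].shape[0]/2/np.tan(np.radians(c["fovy"])/2)
    return np.array([[f,0,c["cx"]],[0,f,c["cy"]],[0,0,1.]])
def ray(c,uv):
    p=cv2.undistortPoints(np.array([[uv]],float),K(c),np.array(c["dist"],float))[0,0]
    R=cv2.Rodrigues(np.array(c["rvec"],float))[0]
    return -R.T@np.array(c["tvec"]), R.T@np.array([p[0],p[1],1])
def onplane(c,uv,z):
    o,d=ray(c,uv); return o+d*(z-o[2])/d[2]
def proj(c,p):
    return cv2.projectPoints(np.array(p,float).reshape(-1,1,3),np.array(c["rvec"],float),np.array(c["tvec"],float),K(c),np.array(c["dist"],float))[0][:,0]
def save(c,n): cv2.imwrite("pics/"+n,c["color"][:,:,::-1])
E
python3 - <<'E'
from h import *
import pickle
for n in("scene","top"):
    c=manip.camera(n); save(c,n+".png"); pickle.dump(c,open(n+".pkl","wb")); print(n,ray(c,(c["cx"],c["cy"])))
s=manip.sense(); print(s["clock"],s["ee_pos"],s["tool_rot"],s["gripper_width"],manip.tcp_to_grasp,s["wrist_force"])
E
```

```text
pics
scene (array([ 0.03424607, -0.52183421,  0.55223217]), array([ 0.59225535,  0.597932  , -0.5401027 ]))
top (array([ 0.40511068, -0.02571737,  1.26867105]), array([ 0.12971795, -0.00508883, -0.99153788]))
0.1 [ 0.28580452 -0.5830247   0.23025628] [ 9.74141360e-01  2.25936386e-01 -2.78882655e-04 -1.13216793e-03] 0.08534441210498002 0.0187 [-0.37364186  0.57356175 -0.98978371]
```

View pics/scene.png

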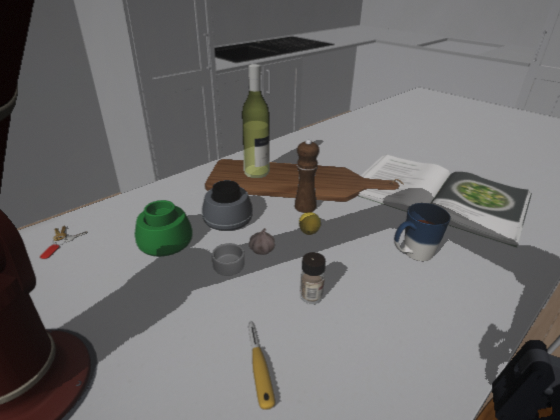

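View pics/top.png

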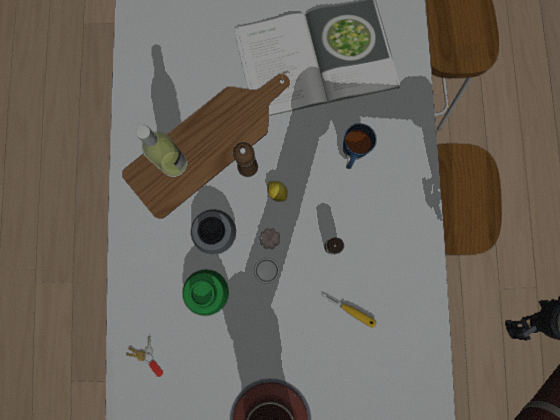

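The scene view shows the dark-capped jar at (313,278) and the grey shaker with its black cup at (227,205). The green look-alike is at (163,228), the pepper mill at (307,178) and a small glass dish at (228,260). In the top view, the jar cap is at (334,245) and the cup at (212,231).

Could be taken for the jar: the pepper mill (307,178) and the glass dish (228,260) in the scene view. Could be taken for the shaker: the green one (163,228). I choose the dark-capped glass jar and the grey housing.

```bash
python3 - <<'E'
from h import *
import pickle
C={n:pickle.load(open(n+".pkl","rb")) for n in("scene","top")}
def dark(c,box,t):
    x0,y0,x1,y1=box; g=c["color"][y0:y1,x0:x1].max(2)
    m=(g<t).astype(np.uint8); n,l,s,ce=cv2.connectedComponentsWithStats(m)
    i=1+np.argmax(s[1:,4]); cn=max(cv2.findContours((l==i).astype(np.uint8),0,1)[0],key=cv2.contourArea)
    cn=cv2.convexHull(cn).astype(float).reshape(-1,2)+[x0,y0]
    return cn, s[i]
# circle fit on plane
def circ(P):
    A=np.c_[2*P[:,:2],np.ones(len(P))]; r=np.linalg.lstsq(A,(P[:,:2]**2).sum(1),rcond=None)[0]
    return r[:2],np.sqrt(r[2]+r[0]**2+r[1]**2)
for nm,n,box,z in(("jar","top",(318,232,352,260),.09),("cup","top",(188,208,238,256),.09)):
  for t in(45,60):
    cn,s=dark(C[n],box,t)
    P=np.array([onplane(C[n],p,z) for p in cn]); print(nm,t,s,circ(P), np.ptp(P,axis=0))
ims=[]
c=C["scene"]["color"][235:310,280:350]; d=C["scene"]["color"][170:240,190:260]; e=C["top"]["color"][200:270,180:250]; f=C["top"]["color"][215:275,300:360]
im=np.hstack([cv2.resize(k,(360,280) if 0 else (300,300),interpolation=cv2.INTER_CUBIC) for k in(c,d)]);im2=np.hstack([cv2.resize(k,(300,300),interpolation=cv2.INTER_CUBIC) for k in(e,f)])
cv2.imwrite("pics/crop.png",np.clip(np.vstack([im,im2])[:,:,::-1]*1.6,0,255).astype(np.uint8))
E
```

```text
jar 45 [  9   6  16  15 184] (array([ 0.45996092, -0.17959962]), np.float64(0.019966230015940046)) [0.0365144  0.03950666 0.        ]
jar 60 [  6   5  20  17 225] (array([ 0.45928261, -0.17727488]), np.float64(0.022875621969159904)) [0.04141456 0.04966686 0.        ]
cup 45 [ 10   9  27  27 591] (array([0.50714982, 0.14057662]), np.float64(0.03547833934046936)) [0.06832948 0.06794214 0.        ]
cup 60 [  4   1  44  40 931] (array([0.51061084, 0.13091975]), np.float64(0.053493489640623275)) [0.10285142 0.11218281 0.        ]
```

View pics/crop.png

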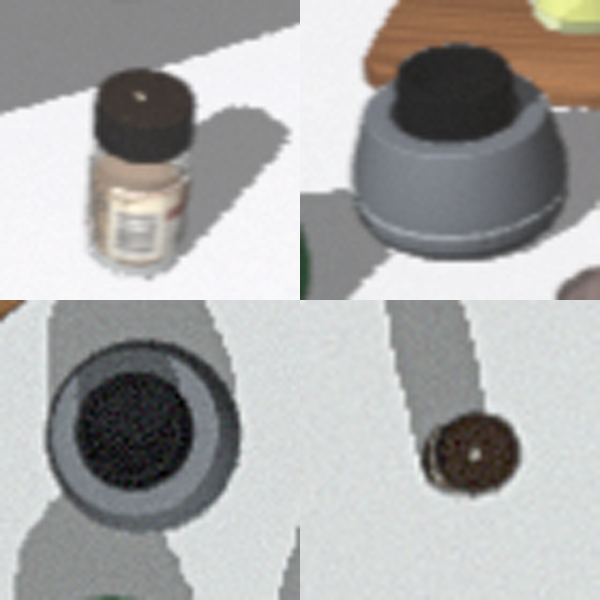

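The crop confirms the choice: a dark ribbed cap on a glass jar with a label, and a grey housing with a black cup. Next I check heights by triangulating, and look at the gripper's API.

Both views agree to about 3 mm, and the heights match (95 and 93 mm). Moving above the jar.

```bash
cat >> h.py <<'E'
from scipy.spatial.transform import Rotation as Ro
def down(yaw): return (Ro.from_euler('z',yaw)*Ro.from_euler('x',np.pi)).as_quat()
JAR=np.array([.4608,-.180]); CUP=np.array([.5085,.1395])
E
python3 - <<'E'
from h import *
print("yaw0",Ro.from_quat(manip.sense()["tool_rot"]).as_matrix().round(2).tolist())
for y in np.arange(-3,3.2,.5):
    a=[manip.solve_ik([*JAR,z],down(y)) for z in(.25,.056)]+[manip.solve_ik([*CUP,z],down(y)) for z in(.25,.12)]
    print(round(y,2),[None if q is None else np.round(q,2).tolist() for q in a])
E
```

```text
yaw0 [[0.9, 0.44, -0.0], [0.44, -0.9, 0.0], [-0.0, -0.0, -1.0]]
-3.0 [[0.88, 0.45, -0.8, 1.82, 0.38, 1.03, 1.64], [0.69, 0.71, -0.56, 2.03, 0.67, 0.59, 1.39], [0.28, 0.54, -0.92, 1.73, 0.48, 1.11, 0.92], [0.15, 0.67, -0.73, 1.89, 0.61, 0.81, 0.81]]
-2.5 [[1.06, 0.58, -1.15, 1.81, 0.58, 1.14, 1.93], [1.0, 0.95, -1.15, 2.02, 1.1, 0.99, 1.47], [0.38, 0.64, -1.15, 1.73, 0.62, 1.19, 1.28], [0.35, 0.85, -1.15, 1.89, 0.92, 1.05, 1.02]]
-2.0 [[1.06, 0.58, -1.15, 1.81, 0.58, 1.14, 2.43], [-0.01, 0.7, 0.52, 2.05, -0.65, 0.55, -2.59], [0.38, 0.64, -1.15, 1.73, 0.62, 1.19, 1.78], [0.35, 0.85, -1.15, 1.89, 0.92, 1.05, 1.52]]
-1.5 [[0.02, 0.38, 0.44, 1.84, -0.19, 0.96, -2.54], [0.07, 0.68, 0.4, 2.05, -0.52, 0.51, -2.23], [0.38, 0.64, -1.15, 1.73, 0.62, 1.19, 2.28], [0.35, 0.85, -1.15, 1.89, 0.92, 1.05, 2.02]]
-1.0 [[0.12, 0.36, 0.29, 1.84, -0.13, 0.96, -2.11], [0.14, 0.66, 0.28, 2.05, -0.38, 0.48, -1.87], [-0.99, 0.63, 1.14, 1.77, -0.62, 1.16, -2.23], [-0.47, 0.58, 0.24, 1.91, -0.21, 0.67, -2.67]]
-0.5 [[0.21, 0.36, 0.16, 1.84, -0.07, 0.95, -1.67], [0.23, 0.65, 0.15, 2.04, -0.21, 0.46, -1.54], [-0
[... 686 characters left out ...]
, 0.97, 0.09], [0.48, 0.65, -0.22, 2.04, 0.3, 0.48, -0.03], [0.04, 0.45, -0.51, 1.74, 0.25, 1.02, -0.63], [-0.06, 0.6, -0.37, 1.9, 0.32, 0.71, -0.69]]
2.0 [[0.67, 0.39, -0.48, 1.82, 0.21, 0.98, 0.53], [0.54, 0.66, -0.32, 2.03, 0.41, 0.51, 0.35], [0.1, 0.46, -0.61, 1.74, 0.3, 1.04, -0.19], [0.0, 0.61, -0.48, 1.9, 0.41, 0.73, -0.28]]
2.5 [[0.75, 0.41, -0.6, 1.82, 0.27, 0.99, 0.97], [0.61, 0.68, -0.42, 2.03, 0.52, 0.54, 0.74], [0.17, 0.49, -0.73, 1.74, 0.37, 1.06, 0.25], [0.07, 0.63, -0.58, 1.89, 0.49, 0.76, 0.14]]
3.0 [[0.83, 0.43, -0.73, 1.82, 0.34, 1.01, 1.4], [0.67, 0.7, -0.51, 2.03, 0.62, 0.57, 1.15], [0.24, 0.52, -0.85, 1.73, 0.44, 1.09, 0.68], [0.12, 0.66, -0.68, 1.89, 0.57, 0.79, 0.57]]
```

```bash
python3 - <<'E'
from h import *
import pickle
manip.move_to([*JAR,.25],down(1.5))
c=manip.camera("wrist"); save(c,"w1.png"); pickle.dump(c,open("w1.pkl","wb"))
s=manip.sense(); print(s["clock"],s["ee_pos"],s["wrist_force"],ray(c,(c["cx"],c["cy"])))
print(proj(c,[[*JAR,.096],[*JAR,0]]))
E
```

```text
1.7667 [ 0.46051392 -0.18194047  0.2497703 ] [-0.88212946  0.09882072  0.15841443] (array([ 0.46692098, -0.10646478,  0.39323431]), array([-0.02175823, -0.29520391, -0.95518649]))
[[269.82015015 190.61686868]
 [269.99113927 169.75926062]]
```

View pics/w1.png

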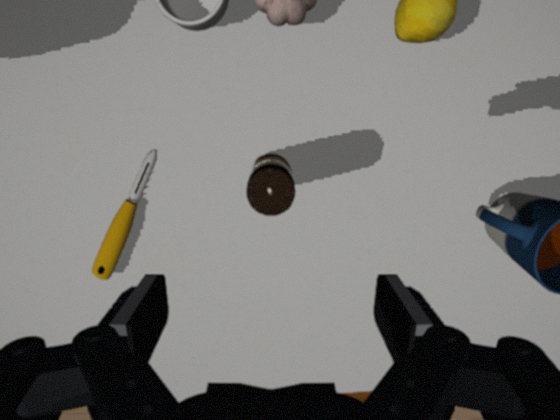

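The cap top is at (270,190) in the wrist view, matching the prediction (269.8,190.6). Descending, then closing in small steps while watching the finger force.

```bash
python3 - <<'E'
from h import *
manip.move_linear([*JAR,.056],v=.12)
s=manip.sense(); print(s["clock"],s["ee_pos"],s["wrist_force"])
w=.049
while w>.040:
    manip.move_gripper(w); s=manip.sense()
    print(round(w,4),round(s["clock"],2),round(s["gripper_width"],4),s["finger_force"])
    if np.max(s["finger_force"])>3: break
    w-=.001
E
```

```text
3.5333 [ 0.46121619 -0.1801786   0.05654988] [-0.70286925  0.06737383  0.45766471]
0.049 3.98 0.0492 0.0
0.048 4.2 0.0482 0.0
0.047 4.42 0.0471 0.0
0.046 4.63 0.0455 0.0
0.045 4.85 0.0451 0.0
0.044 5.07 0.044 0.17306823378021363
0.043 5.28 0.043 5.461373319849372
```

```bash
python3 - <<'E'
from h import *
w=.0426
while w>.036:
    manip.move_gripper(w); s=manip.sense()
    print(round(w,4),round(s["clock"],2),round(s["gripper_width"],4),s["finger_force"])
    if np.max(s["finger_force"])>20: break
    w-=.0004
E
```

```text
0.0426 5.5 0.043 9.629606329835951
0.0422 5.72 0.0424 17.93261870741844
0.0418 5.93 0.0424 27.484670151025057
```

```bash
cat >> h.py <<'E'
def avg(n=10,k="wrist_force"):
    L=[]
    for _ in range(n): manip.dwell(.02); L.append(manip.sense()[k])
    return np.mean(L,0)
E
python3 - <<'E'
from h import *
import pickle
print(avg())
manip.move_linear([*JAR,.20],v=.12); print("lifted",avg(),manip.sense()["finger_force"])
manip.move_linear([*CUP,.20],v=.15)
s=manip.sense(); print(s["clock"],s["ee_pos"],s["finger_force"],s["gripper_width"],avg(20),avg(10,"ee_pos"))
for n in("wrist","scene","top"):
    c=manip.camera(n); save(c,n+"2.png"); pickle.dump(c,open(n+"2.pkl","wb"))
    print(proj(c,[[*CUP,.094],[*CUP,.144],[*CUP,.24]]))
W=cv2.imread("pics/wrist2.png"); S=cv2.imread("pics/scene2.png")[100:270,150:310]; T=cv2.imread("pics/top2.png")[170:290,150:270]
cv2.imwrite("pics/c2.png",np.vstack([cv2.resize(W,(400,300)),cv2.resize(S,(400,300))]))
E
```

```text
[-1.98606471  0.1639021   5.10748031]
lifted [-0.12427413 -0.05428277 -1.0725076 ] 27.603543139994144
9.9167 [0.50853322 0.13861686 0.19996757] 27.602235283702612 0.04237910163797728 [ 0.01152762 -0.16713039 -1.08498836] [0.50850799 0.13943409 0.20001036]
[[269.47859355 209.24832083]
 [269.25816599 233.65671895]
 [268.36476876 333.48037924]]
[[225.75273558 187.32364959]
 [224.45434855 168.55748914]
 [221.71691611 129.13563002]]
[[211.06725685 229.22494157]
 [208.23075489 227.52994584]
 [202.0242654  223.81994453]]
```

View pics/c2.png

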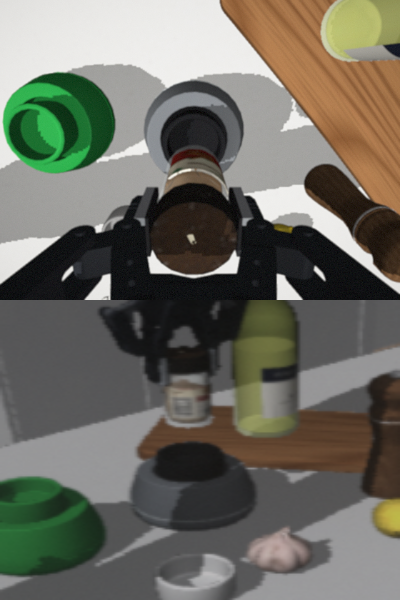

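The wrist view shows the jar hanging upright ahead of the cup, and the scene view shows it directly above the cup (jar column about 225, cup about 226.8). I'll go down to just above the rim and check the centring there.

```bash
python3 - <<'E'
from h import *
import pickle
manip.move_linear([*CUP,.056+.100],v=.1)
print(manip.sense()["clock"],avg(10,"ee_pos"))
ims=[]
for n,b in(("wrist",(180,60,360,300)),("scene",(180,120,270,240))):
    c=manip.camera(n); pickle.dump(c,open(n+"3.pkl","wb"))
    x0,y0,x1,y1=b
    im=np.clip(c["color"][y0:y1,x0:x1,::-1].astype(float)*1.8,0,255).astype(np.uint8).copy()
    k=600/(y1-y0); im=cv2.resize(im,None,fx=k,fy=k,interpolation=cv2.INTER_CUBIC)
    a=np.linspace(0,2*np.pi,120)
    for r,z,col in((.033,.094,(0,255,0)),(.022,.100,(0,0,255)),(.062,.025,(255,255,0))):
        P=np.c_[CUP[0]+r*np.cos(a),CUP[1]+r*np.sin(a),0*a+z]
        for u in proj(c,P): cv2.circle(im,tuple(int(v) for v in (u-[x0,y0])*k),1,col,-1)
    ims.append(im[:, :400])
cv2.imwrite("pics/c3.png",np.hstack(ims))
E
```

```text
11.1583 [0.50906417 0.13980039 0.15666968]
```

View pics/c3.png

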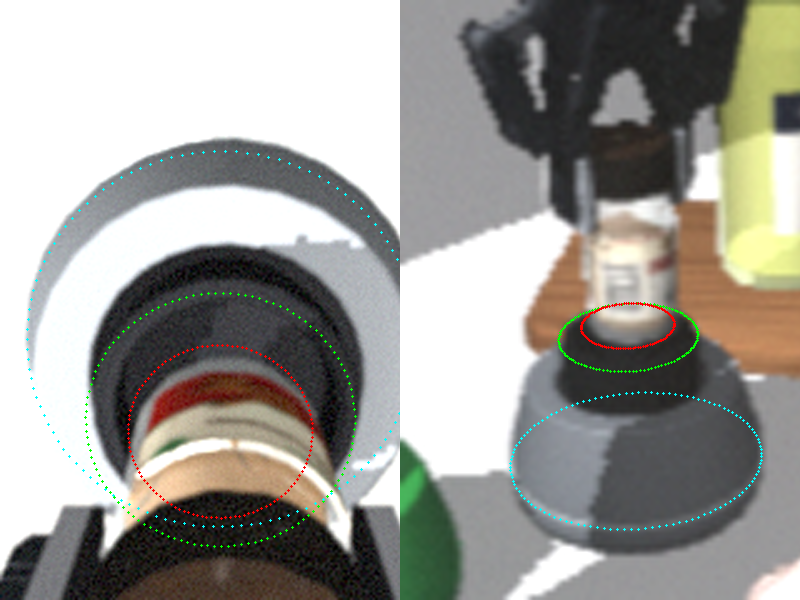

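The green ring (predicted rim) sits on the seen rim, because the black above it is the cup's outer wall. The foot is about 2 mm to +x of the cup centre and otherwise well placed (clearance 5 mm). I shift −1.5 mm in x and descend slowly, checking force.

```bash
python3 - <<'E'
from h import *
x,y=CUP[0]-.0015,CUP[1]
manip.move_linear([x,y,.156],v=.05); f0=avg(10); print("hang",f0)
for z in(.147,.138,.134,.132,.130,.128,.126):
    manip.move_linear([x,y,z],v=.04); f=avg(8)-f0; e=avg(4,"ee_pos"); print(z,e.round(4),f.round(2),round(manip.sense()["clock"],2))
    if f[2]>4.5 or np.hypot(*f[:2])>4: break
E
```

```text
hang [ 0.11812051  0.00193618 -1.17342479]
0.147 [0.5071 0.1401 0.147 ] [ 0.39  2.02 -1.13] 12.42
0.138 [0.5073 0.1401 0.138 ] [ 2.15  3.4  -1.89] 12.99
```

```bash
python3 - <<'E'
from h import *
import pickle
print(avg(10),avg(10,"ee_pos"),avg(5,"moment"),manip.sense()["finger_force"],manip.sense()["clock"])
ims=[]
for n,b in(("wrist",(180,60,360,300)),("scene",(180,120,270,240))):
    c=manip.camera(n)
    x0,y0,x1,y1=b
    im=np.clip(c["color"][y0:y1,x0:x1,::-1].astype(float)*2.2,0,255).astype(np.uint8).copy()
    k=600/(y1-y0); im=cv2.resize(im,None,fx=k,fy=k,interpolation=cv2.INTER_CUBIC)
    ims.append(im[:, :400])
cv2.imwrite("pics/c4.png",np.hstack(ims))
E
```

```text
[ 2.2106751   3.72102198 -3.46098854] [0.50730034 0.13995196 0.13809083] [ 1.23551292 -0.7459968  -0.02514881] 27.6547712367028 13.4083
```

View pics/c4.png

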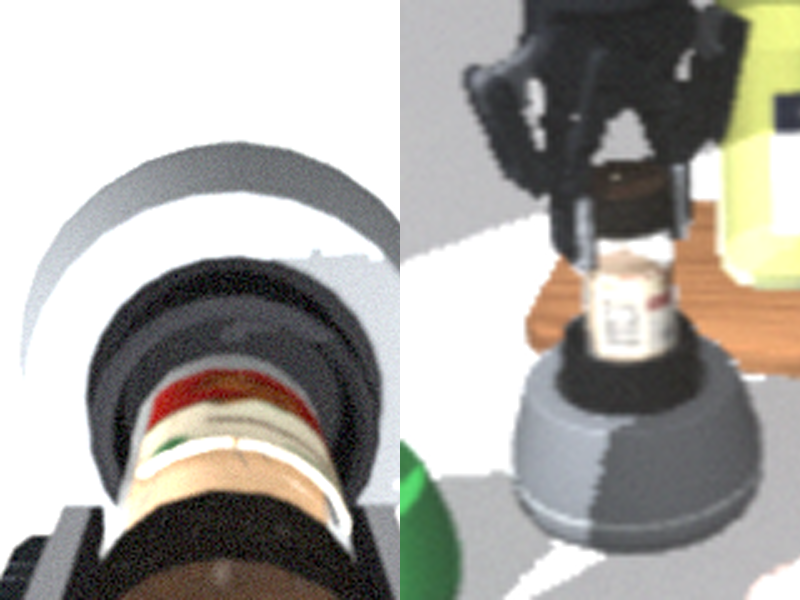

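The foot is inside the recess but leaning on its −y side: there is a clear gap at the far wall, and the force on the tool is +y. I shift +y until the side load vanishes.

```bash
python3 - <<'E'
from h import *
x,y=CUP[0]-.0015,CUP[1]
for dx,dy in((0,.0015),(.001,.003),(.0015,.0045)):
    manip.move_linear([x+dx,y+dy,.138],v=.03); f=avg(10); print(dx,dy,f.round(2),avg(5,"moment").round(2),round(manip.sense()["clock"],2))
    if np.hypot(*f[:2])<.5: break
E
```

```text
0 0.0015 [ 2.    2.5  -1.89] [ 0.64 -0.58 -0.01] 14.01
0.001 0.003 [-0.05  0.13 -1.08] [-0.04  0.   -0.02] 14.51
```

```bash
python3 - <<'E'
from h import *
x,y=CUP[0]+.0005,CUP[1]+.0055
manip.move_linear([x,y,.138],v=.03); f0=avg(15); print("free",f0,avg(5,"moment").round(2))
for z in(.134,.132,.130,.128,.126,.124):
    manip.move_linear([x,y,z],v=.03); f=avg(10)-f0; e=avg(4,"ee_pos"); print(z,e.round(4),f.round(2),avg(4,"moment").round(2),round(manip.sense()["clock"],2))
    if f[2]>4.7 or np.hypot(*f[:2])>3: break
E
```

```text
free [-0.03672224  0.26588781 -1.2623017 ] [ 0.01 -0.01 -0.  ]
0.134 [0.509 0.145 0.134] [ 0.21 -0.08  0.45] [ 0.01 -0.    0.02] 15.68
0.132 [0.509 0.145 0.132] [ 0.08 -0.1   0.05] [ 0.01  0.   -0.01] 16.23
0.13 [0.5093 0.1452 0.1302] [ 0.35 -0.18  2.1 ] [ 0.07 -0.09  0.02] 16.77
0.128 [0.5093 0.1452 0.1282] [0.63 0.28 4.28] [ 0.03 -0.23  0.02] 17.32
0.126 [0.5093 0.1451 0.1261] [1.32 0.48 4.75] [ 0.12 -0.38 -0.03] 17.88
```

```bash
python3 - <<'E'
from h import *
x,y=CUP[0]+.0005,CUP[1]+.0055; f0=np.array([0,.1,-1.17])
for z in(.123,.120):
    manip.move_linear([x,y,z],v=.02); f=avg(30)-f0; e=avg(4,"ee_pos"); print(z,e.round(4),f.round(2),"mm",((f[2]-3.6)/.3).round(2),avg(4,"moment").round(2),manip.sense()["finger_force"],round(manip.sense()["clock"],2))
c=manip.camera("scene")
x0,y0,x1,y1=180,120,270,240
im=np.clip(c["color"][y0:y1,x0:x1,::-1].astype(float)*2.2,0,255).astype(np.uint8).copy()
im=cv2.resize(im,None,fx=5,fy=5,interpolation=cv2.INTER_CUBIC)
a=np.linspace(0,2*np.pi,160)
for z,col in((.094,(0,255,0)),(.084,(0,0,255)),(.074,(255,255,0))):
    for u in proj(c,np.c_[CUP[0]+.033*np.cos(a),CUP[1]+.033*np.sin(a),0*a+z]): cv2.circle(im,tuple(int(v) for v in (u-[x0,y0])*5),1,col,-1)
old=cv2.resize(np.clip(cv2.imread("pics/scene.png")[y0:y1,x0:x1].astype(float)*2.2,0,255).astype(np.uint8),None,fx=5,fy=5,interpolation=cv2.INTER_CUBIC)
cv2.imwrite("pics/c5.png",np.hstack([im[:,:400],old[:,:400]]))
E
```

```text
0.123 [0.5093 0.1451 0.1231] [1.85 0.58 5.68] mm 6.94 [ 0.13 -0.59  0.01] 28.28673642128706 18.81
0.12 [0.5093 0.1451 0.1202] [2.31 0.52 6.58] mm 9.93 [ 0.17 -0.6   0.01] 28.35746482014656 19.74
```

View pics/c5.png

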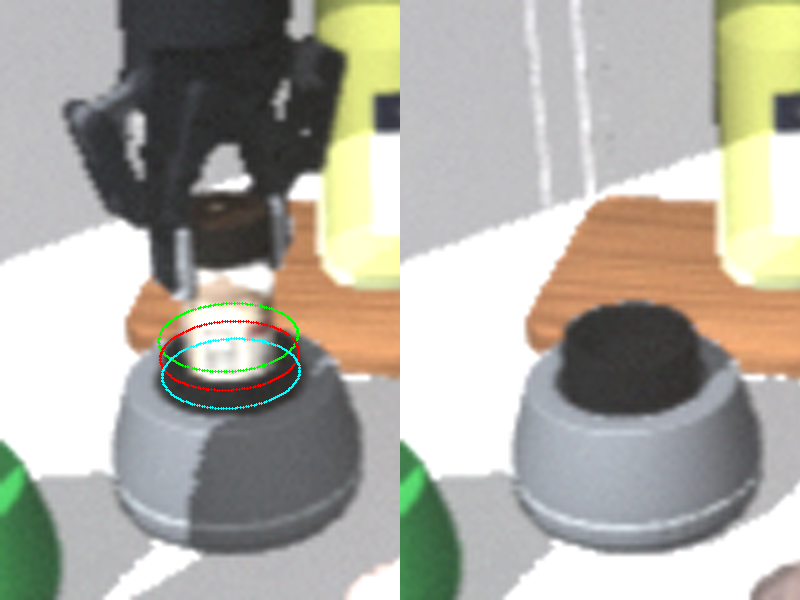

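The cup is down about 10 mm: the force (6.58 N), the travel and the rim on the red 84 mm ring at about (230,355) all agree. Holding, then handing in.

```bash
python3 - <<'E'
from h import *
manip.dwell(2.6); s=manip.sense(); print(s["clock"],avg(10),s["ee_pos"],s["finger_force"])
print(manip.hand_in())
E
```

```text
22.3917 [2.3028501  0.77588917 5.70470467] [0.5092631  0.1450908  0.12021511] 28.357620164752007
the job is handed in; nothing more can be done
None
```

The spice jar is standing in the shaker's cup, held down about 10 mm with a grip of about 28 N; I held it there for over two seconds and handed the job in at about 22.6 s, still holding.

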